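# Torque the load's coupling nut on the signal unit with the break-over wrench

### The job

The finned load on the grey unit is only finger-tight: with the torque wrench, turn its hexagon nut clockwise (seen from above) until the wrench breaks over with its click, and stop pushing at once, without forcing the wrench on past the click. Then take the wrench off the nut and lay it flat and whole in the shallow tool tray, without dropping it; do not knock or move the other things on the bench.

Things in the scene. Friction and masses are not known exactly. Their poses are not given: they have to be found in the camera images.
- unit: Fixed grey painted enclosure, 190 x 90 mm, 55 mm high, on the bench. Origin: centre of its underside; x along its long side. Three vertical sockets stand in a row on its lid at x = -60, 0, +60 mm, y = 0; in each episode one carries the load, one the attenuator and one the dust cap, in any order. D connectors on the lid stand 6 mm high.
- load: Fixed finned black load on one of the sockets: round fins 26 mm in diameter, 37 to 71 mm above the lid, over a wider hexagon steel coupling nut, over a 21 mm round barrel. The wrench's jaw slides level on to the nut from the side, its handle pointing away from the load. Origin: on its axis at the lid's surface (55 mm above the bench).
- nut_mid (a point): Centre of the load's hexagon nut, on its vertical axis, 26 mm above the lid (81 mm above the bench). Nut: 32 mm across flats, 18 to 34 mm above the lid. The point turns with the nut: its x axis points at a corner, its y axis at a flat, so the jaw fits when the wrench's x axis has this yaw plus any multiple of 60 degrees.
- nut (a joint): Angle of the coupling nut, rad; grows as it is turned clockwise seen from above (tightened). It starts at 0.45 to 0.95 and comes hard up, fully tight, at 1.2. Below that it turns with about 0.08 N m and stays where it is left.
- attenuator: Fixed plain round attenuator on one of the sockets, up to 26 mm in diameter, 68 mm tall above the lid: in the way of the wrench and the fingers. Origin: on its axis at the lid's surface.
- cap: Fixed low round steel dust cap on the remaining socket, 21 mm in diameter, 12 mm tall above the lid: the level wrench passes over it. Origin: on its axis at the lid's surface.
- wrench: Loose break-over torque wrench, lying flat (0.46 kg, 212 mm long). Hand grip: straight aluminium bar with black rubber sleeve, 20 mm wide, 18 mm high, x = -85 to +36 mm; then a fork to +71. Origin: underside at the grip place, 13 mm behind the centre of mass; x towards the head, z up (keep this side up). The grip rocks, sprung, up to 0.3 rad on an upright pin at the origin.
- jaw (a point): Centre of the open jaw of the wrench's flat steel head (7 mm thick), at x = 104, y = 0, z = 9 mm of the wrench while straight. The jaw opens forward (+x), 33.4 mm wide inside, 54 mm outside, flared tips 23 mm ahead of this point, throat 20 mm behind it. Put this point within 5 mm of the nut's centre. About 0.1 rad of play on the nut, 0.2 under load.
- head (a joint): Break-over angle of head to handle, rad, about an upright pivot at x = 60 mm of the wrench; 0 = straight; clockwise swings only. A spring holds it until 0.36 N m on the pivot (about 6 N sideways at the grip place); then it yields, the force falling by a third within 0.1 rad: the click. Clicked from 0.025, forced from 0.20 (end stop 0.25), 12 mm further on at the grip. Springs back when let go.
- handle_end (a point): Rear end of the wrench's grip, on its centre line, at x = -85, y = 0, z = 9 mm of the wrench.
- tray: Fixed shallow tool tray, 280 x 110 mm outside, 274 x 104 mm inside, wall 12 mm high, rubber floor 4 mm above the bench. Origin: centre of its underside; x along its long side. The wrench lies in it lengthwise, either way round.
- spanner: Loose plain steel spanner, 150 mm long, lying beside the torque wrench. Leave it.
- screwdriver: Loose screwdriver, 160 mm long, handle about 26 mm thick, lying on the other side of the torque wrench. Leave it.
- bottle: Loose white bottle with a blue cap, 38 mm in diameter, 125 mm tall, standing beside the unit: in the way of the wrench and the fingers. Origin: centre of its foot. Leave it.
- spool: Loose solder spool standing on its flange, 56 mm in diameter, 44 mm high, on the unit's other side. Leave it.
- board: Loose green circuit board, 100 x 65 mm, 14 mm high, on the far part of the bench. Leave it.
- dish: Loose round steel dish, 70 mm in diameter, 25 mm high, on the far part of the bench. Leave it.
- cutters: Loose side cutters with blue grips, 130 mm long, 13 mm high, on the far part of the bench. Leave them.
Not all that is in view belongs to the job. There is more than one size of the wrench; the one meant has the size given above.

How it is judged (in metres and radians):
On the way, in this order (a step that is already met when the one before it is completed fails the run):
1. The wrench's jaw is on the load's nut, the nut is fully tight (joint nut above 1.17) and the wrench has broken over (joint head above 0.025) (distance between jaw and nut_mid below 0.01 m and value of joint nut above 1.17 rad and value of joint head above 0.025 rad), for 0.04 s.
2. The wrench is off the nut (jaw centre more than 35 mm from the nut's centre) (distance between jaw and nut_mid above 0.035 m), for 0.1 s.
At the end, for the whole second after the job is handed in: Nut tight (over 1.12 rad), wrench straight (under 0.02 rad), at rest in the tray, right side up within 0.1 rad, jaw centre and handle end both inside the walls and under 22 mm above the tray's underside; each loose bystander within 30 mm of its start (value of joint nut above 1.12 rad and value of joint head below 0.02 rad and x of jaw in the frame of tray between -0.138 and 0.138 m and y of jaw in the frame of tray between -0.054 and 0.054 m and z of each of jaw, handle_end in the frame of tray below 0.022 m and x of handle_end in the frame of tray between -0.138 and 0.138 m and y of handle_end in the frame of tray between -0.054 and 0.054 m and angle between wrench's own z axis and vertical below 0.1 rad and linear speed of wrench below 0.02 m/s and distance of each of spanner, screwdriver, bottle, spool, board, dish, cutters from where it was at the start of the episode below 0.03 m); the robot touches nothing.
It fails at once if The wrench is forced past its click (joint head above 0.20 rad) (value of joint head above 0.2 rad).
It fails at once if The attenuator is struck (more than 20 N) (contact force between anything else and attenuator above 20 N).
It fails at once if The wrench is dropped into the tray (faster than 0.45 m/s low over the tray's floor) (z of wrench in the frame of tray below 0.03 m and horizontal distance between wrench and tray below 0.06 m and linear speed of wrench above 0.45 m/s).
It fails at once if A loose bystander is moved by more than 30 mm (distance of any of spanner, screwdriver, bottle, spool, board, dish, cutters from where it was at the start of the episode above 0.03 m).
It also fails if it takes over 59 s, if anything falls off the work surface, if the arm or the gripper's body presses on something with over 40 N, if the wrist force passes 120 N, or if a joint passes its speed limit or range.

### The arm

A 6-joint arm with a two-finger parallel gripper is mounted at the origin on the work surface. World frame = base frame: x ahead of the robot, y to its left, z up, the work surface at z = 0. Lengths are in mm, angles in rad, forces in N, time in s.
With the tool pointing down it reaches from about 275 to 1000 mm from the base axis. Payload 8.4 kg.
Tool frame: the origin (TCP) lies at the very end of the fingers, on their centre line; the grasp point (between the pads) lies 19 mm behind it; z points along the fingers, y is the line along which they close (so a half turn about z gives the same grasp; the last joint's range is limited). The gripper opens to 85 mm and grips with 20 to 120 N. Pads are 22 mm wide; open, the fingers measure 114 mm over their backs; the gripper's body (76 mm by 85 mm) begins 54 mm behind the grasp point. The pads swing forward as they close: fully open they stand 13 mm farther back than shut.
Start: joints at [1.121, 0.353, 1.633, -0, 1.155, -0.002], TCP at [270.614, 563.379, 231.281] pointing down, gripper open.
Joint ranges: [-2.63, 2.63], [-0.92, 2.1], [0.06, 2.66], [-1.3, 4.44], [0, 2.69], [-3.02, 3.02]. Speed limits (rad/s): [2.22, 2.22, 2.79, 3.14, 3.14, 3.14].

### API

Orientations are given as [roll, pitch, yaw] about the fixed x, y, z axes, in that order (R = Rz(yaw) Ry(pitch) Rx(roll)).
In Python, from rig import sensors, grab_frame, camera_params, order gives the robot as it stands. The module is installed in compiled form; this text tells all that it offers.
- The arm moves only by the tool move_arm, never from a script. Its argument "motion" is a list of rows, each a list of 7 numbers: the turn, a rotation vector about the tool's x, y, z in rad, then the shift along the tool's x, y, z in m, then the finger opening in m, from 0 to 0.0854. A call has 1 to 8 rows; each row is the pose to reach, as a shift and turn from the pose commanded when the call began, along the tool's axes at that moment; what a row does not reach only later rows make up. A row lasts 1/8 s, in which the tool goes at most 62.5 mm and 10.7 degrees, less where a joint would pass 70% of its speed; a pose out of reach is approached as far as the arm can. A call with a gripper value outside its range is refused whole. The fingers move at their own pace and stop on an object; "grip_force" is the grip in N (left out, the last holds). Time passes only in rows, so rows that repeat a pose let the fingers close. It gives the time, the measured TCP pose, the force, the opening and the grip force at its end, in the units of the state.
- sensors.sense(): the state, without advancing time (a new reading comes with each control period).
- grab_frame(name): name is "scene" or "top"; returns (picture, depth): 400x640x3 uint8, red, green, blue; 400x640 float32, mm along the optical axis (not along the pixel's ray), 0 where there is no reading.
- camera_params(name): a dict with "camera_matrix" (3x3 intrinsics, pixels), "k1" (the pictures are not rectified: a ray, as slopes to the right and down, at radius r is drawn at 1 + k1 r^2 times it, then the intrinsics apply), "world_from_camera" (4x4, takes a point from camera to world coordinates). Camera axes: x right, y down, z forward; pixel columns grow to the right and rows downward; lengths in mm; the calibration is good to about 2 mm. A picture is of the moment at which its call begins. camera_params takes no time and is no camera call.
- order.sign_off(): hands the job in; it is judged then, once.
The state is a dict: "clock": time; "qpos": joint angles; "qvel": joint speeds; "joint_efforts": joint torques, N m; "eef_pos": TCP position; "tcp_rot": TCP orientation; "contact_force": force on the tool from outside, world axes, zero at the start; "wrist_torque": the same for the moment, N m; "opening": opening from 0.0 (shut) to 1.0 (fully open); "grasp_force": force on a finger pad.
Only numpy, scipy, OpenCV 4.12 (cv2) and the standard library are available. Lean on these libraries where they do the work, as an engineer would, in place of code of your own. Each camera call takes 0.05 s, during which the arm holds its last target. There are 200 camera calls.

## Working session

There is one attempt and no reset: what is moved stays moved. The work goes in short steps, Python scripts to look and compute and a tool call to move; the robot and the scene stay as the last step left them, time stands still between calls to the robot, and variables do not carry over. Pictures are saved under pics/ and viewed, at most 10 in all, crops included, and the job is handed in when it is done.

Besides the shell and the picture viewer there is one more tool, called as name(argument=value, ...), one argument or row to a line, values as JSON. move_arm: Moves the arm, as the interface text tells. Its arguments: {"type":"object","properties":{"motion":{"type":"array","items":{"type":"array","items":{"type":"number"}}},"grip_force":{"type":"number"}},"required":["motion"]}

```bash
mkdir -p pics
cat > h.py <<'E'
import numpy as np, cv2
from rig import sensors, grab_frame, camera_params, order
def snap(cam,name):
    p,d=grab_frame(cam); np.savez('pics/%s.npz'%name,p=p,d=d); cv2.imwrite('pics/%s.png'%name,p[:,:,::-1]); return p,d
def rays(cam,uv):
    c=camera_params(cam); K=np.array(c['camera_matrix'],float); k1=c['k1']
    return cv2.undistortPoints(np.array(uv,float).reshape(-1,1,2),K,np.array([k1,0,0,0.])).reshape(-1,2)
def at_z(cam,uv,z):
    T=np.array(camera_params(cam)['world_from_camera']); n=rays(cam,uv)
    d=np.c_[n,np.ones(len(n))]@T[:3,:3].T; o=T[:3,3]
    return o+d*((np.broadcast_to(z,len(n))-o[2])/d[:,2])[:,None]
def at_d(cam,uv,d):
    T=np.array(camera_params(cam)['world_from_camera']); n=rays(cam,uv)
    dd=np.array([d[int(round(v)),int(round(u))] for u,v in uv])
    return (np.c_[n,np.ones(len(n))]*dd[:,None])@T[:3,:3].T+T[:3,3]
def project(cam,P):
    c=camera_params(cam); Ti=np.linalg.inv(np.array(c['world_from_camera'])); 
    r,_=cv2.Rodrigues(Ti[:3,:3]); return cv2.projectPoints(np.array(P,float),r,Ti[:3,3],np.array(c['camera_matrix'],float),np.array([c['k1'],0,0,0.]))[0].reshape(-1,2)
E
python3 - <<'E'
from h import *
a,_=snap('top','top0'); b,_=snap('scene','scene0')
for n in('top','scene'): print(n,camera_params(n))
print(sensors.sense())
E
```

```text
top {'camera_matrix': array([[470.52987674,   0.        , 324.66593689],
       [  0.        , 470.52987674, 202.63683128],
       [  0.        ,   0.        ,   1.        ]]), 'k1': -0.1297208075754207, 'world_from_camera': array([[-1.83706642e-02, -9.86560194e-01,  1.62362255e-01,
         3.47798540e+02],
       [-9.99827544e-01,  1.76849041e-02, -5.66802685e-03,
         7.77072669e+00],
       [ 2.72048876e-03, -1.62438380e-01, -9.86714939e-01,
         1.26844270e+03],
       [ 0.00000000e+00,  0.00000000e+00,  0.00000000e+00,
         1.00000000e+00]])}
scene {'camera_matrix': array([[418.75390706,   0.        , 317.85304125],
       [  0.        , 418.75390706, 199.8224117 ],
       [  0.        ,   0.        ,   1.        ]]), 'k1': 0.020363934148793582, 'world_from_camera': array([[ 1.01232690e-01,  7.75324039e-01, -6.23397608e-01,
         1.26039356e+03],
       [ 9.94828041e-01, -7.36544954e-02,  6.99441535e-02,
        -9.07484661e+01],
       [ 8.31334735e-03, -6.27254056e-01, -7.78770337e-01,
         9.45634564e+02],
       [ 0.00000000e+00,  0.00000000e+00,  0.00000000e+00,
         1.00000000e+00]])}
{'clock': 0.1, 'qpos': array([ 1.12057575e+00,  3.53610223e-01,  1.63407973e+00, -2.68906219e-06,
        1.15519973e+00, -2.39625915e-03]), 'qvel': array([-0.0001926 , -0.00278901, -0.0029163 , -0.00019667, -0.00059222,
       -0.00073335]), 'joint_efforts': array([ 1.43073510e-03, -6.06340528e+01, -3.42831230e+01,  2.46434283e-04,
        3.65498170e-03,  5.77614014e-05]), 'eef_pos': array([270.43502112, 562.97294098, 230.60864098]), 'tcp_rot': array([-3.14029562e+00, -6.49278112e-07,  2.69376942e+00]), 'contact_force': array([0.49485641, 0.00311295, 0.79511024]), 'wrist_torque': array([ 0.02870453,  0.0084216 , -0.0137128 ]), 'grasp_force': 0.0, 'opening': 0.9966315356948887}
```

View pics/top0.png

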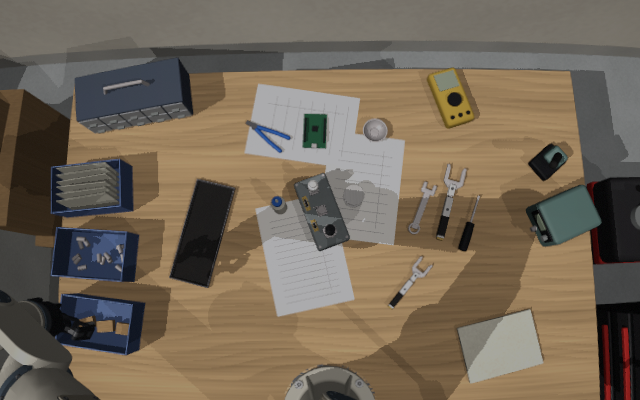

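View pics/scene0.png

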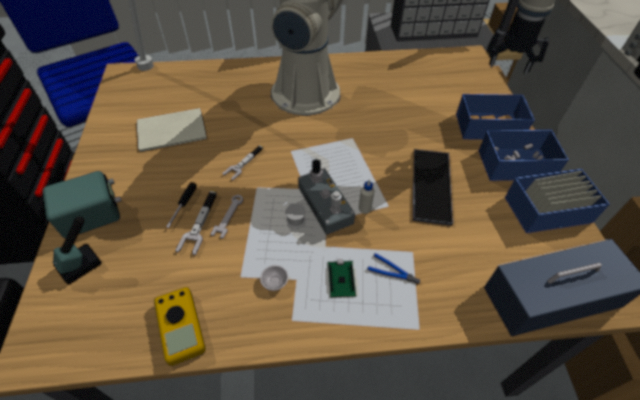

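Candidates for the wrench in the top view are the big break-over wrench (451,200), the small one (410,282) and the plain spanner (423,207). I'll check their lengths and look at a close crop.

Run:
```python
from h import *
z=np.load('pics/top0.npz'); p,d=z['p'],z['d']
a=cv2.resize(p[155:255,390:490],None,fx=4,fy=4,interpolation=cv2.INTER_CUBIC)
b=cv2.resize(p[165:255,285:365],(400,450),interpolation=cv2.INTER_CUBIC)
o=np.zeros((450,800,3),np.uint8);o[:400,:400]=a;o[:,400:]=b
cv2.imwrite('pics/crop1.png',o[:,:,::-1])
for s,e in(((438,239),(455,166)),((391,306),(427,258))):
    q=at_z('top',[s,e],12);print(q,np.linalg.norm(q[0]-q[1]))
q=at_d('top',[(330,230),(314,184),(320,205),(277,201),(203,232),(352,195)],d);print(q.round(1))
```

```text
[[ 449.71133995 -303.17562681   12.        ]
 [ 651.05790372 -362.87675115   12.        ]] 210.0111020626148
[[ 275.36077903 -169.18071501   12.        ]
 [ 399.42545864 -270.64839257   12.        ]] 160.27393523856873
[[467.6 -10.5 129.2]
 [584.4  26.9 119.4]
 [541.7  13.1  53.6]
 [544.8 120.2 109.3]
 [480.6 332.    6.8]
 [568.6 -72.   42.9]]
```

View pics/crop1.png

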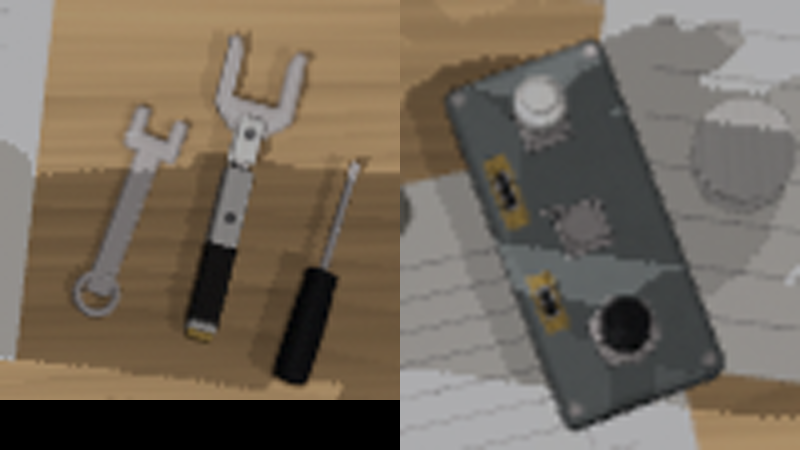

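The target is the big wrench at (451,200), which measures 210 mm. On the unit, the load is the black one at (330,230), the cap is in the middle and the attenuator is at the far end. Next I'll get the precise poses and the nut's yaw.

Run:
```python
from h import *
f=lambda u,v:(285+(u-400)/5-.4,165+v/5-.4)
c=at_z('top',[f(447,93),f(597,38),f(724,362),f(572,432)],55)
print('unit',c.round(1).tolist(),c.mean(0)); l=(c[0]+c[1]-c[2]-c[3])/2;yaw=np.arctan2(l[1],l[0]);print(np.linalg.norm(l),np.degrees(yaw))
ctr=c.mean(0);ex=np.array([np.cos(yaw),np.sin(yaw),0])
load=ctr-60*ex; print('load',load)
print('caps top', at_z('top',[f(541,100)],123),at_z('top',[f(625,324)],126))
print('att exp',ctr+60*ex)
g=lambda u,v:(390+u/4-.4,155+v/4-.4)
w=at_z('top',[g(200,335),g(231,217),g(250,133),g(235,38),g(305,58)],[9,18,18,12,12]);print('wrench',w.round(1).tolist())
t=at_z('top',[(204,179),(237,184),(170,276),(208,287)],12);print('tray',t.round(1).tolist(),t.mean(0))
# zoom nut both views
out=[]
for cam in('top','scene'):
    p=np.load('pics/%s0.npz'%cam)['p']; P=load.copy();P[2]=81
    u=project(cam,[P])[0]; print(cam,u)
    x0,y0=int(u[0])-13,int(u[1])-13
    s=14
    im=cv2.resize(p[y0:y0+27,x0:x0+27],None,fx=s,fy=s,interpolation=cv2.INTER_CUBIC)
    im=cv2.convertScaleAbs(im,alpha=1.8)
    for z in(73,89):
        a=np.radians(np.arange(0,360,10)); pts=load+np.c_[18.5*np.cos(a),18.5*np.sin(a),0*a]; pts[:,2]=z
        for q in project(cam,pts): cv2.circle(im,tuple(int(v) for v in((q-[x0,y0]+.5)*s)),1,(255,0,0) if z==89 else(0,255,0),-1)
    out.append(im)
cv2.imwrite('pics/nut.png',np.hstack(out)[:,:,::-1])
```

```text
unit [[600.8, 80.6, 55.0], [629.0, 1.1, 55.0], [456.3, -61.5, 55.0], [421.6, 17.7, 55.0]] [526.92384189   9.46290408  55.        ]
186.78978919568755 19.618960007606702
load [470.40705816 -10.68289344  55.        ]
caps top [[582.19379098  29.81929816 123.        ]] [[469.42772385  -9.60873422 126.        ]]
att exp [583.44062561  29.60870159  55.        ]
wrench [[451.6, -308.4, 9.0], [530.5, -332.0, 18.0], [588.3, -348.8, 18.0], [656.7, -344.4, 12.0], [641.9, -393.1, 12.0]]
tray [[626.4, 331.3, 12.0], [610.5, 239.4, 12.0], [362.6, 419.1, 12.0], [332.8, 314.9, 12.0]] [483.06568377 326.17688325  12.        ]
top [329.78367264 230.89384018]
scene [315.16854642 172.6352311 ]
```

View pics/nut.png

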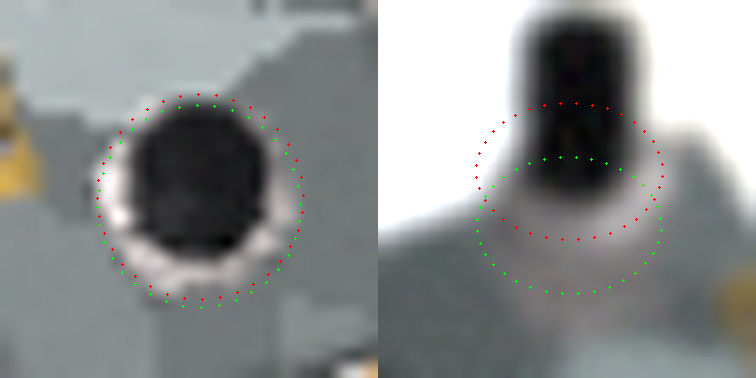

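The fins sit at (200,180) in the left crop. A pale hexagon ring shows below and left of them, but the scene view is blurred. I'll fit a hexagon model to estimate the yaw.

```bash
cat > fit.py <<'E'
from h import *
from scipy.optimize import minimize
L=np.array([469.9,-10.1,55.])
S=8
def poly(P,x0,y0,cam,n):
    m=np.zeros((n*S,n*S),np.uint8); q=(project(cam,P)-[x0,y0]+.5)*S
    cv2.fillConvexPoly(m,cv2.convexHull(np.round(q*16).astype(np.int32)),1,shift=4); return m.astype(bool)
def ring(r,z,n,y,dx,dy):
    a=y+np.arange(n)*2*np.pi/n; return np.c_[L[0]+dx+r*np.cos(a),L[1]+dy+r*np.sin(a),0*a+z]
def masks(cam,y,dx,dy,x0,y0,n,sig):
    h0,h1=ring(18.475,73,6,y,dx,dy),ring(18.475,89,6,y,dx,dy)
    fin=poly(np.r_[ring(13,92,40,0,dx,dy),ring(13,126,40,0,dx,dy)],x0,y0,cam,n)
    bar=poly(np.r_[ring(10.5,55,40,0,dx,dy),ring(10.5,73,40,0,dx,dy)],x0,y0,cam,n)
    top=poly(h1,x0,y0,cam,n)&~fin; body=poly(np.r_[h0,h1],x0,y0,cam,n)&~fin
    cl=[fin,top]; used=fin|top
    T=np.array(camera_params(cam)['world_from_camera'])[:3,3]
    for i in range(6):
        a=y+(i+.5)*np.pi/3
        if np.dot([np.cos(a),np.sin(a)],(T-L)[:2])-16>0:
            j=(i+1)%6; f=poly(np.array([h0[i],h0[j],h1[i],h1[j]]),x0,y0,cam,n)&body&~used
            used|=f
            if f.sum()>S*S*2: cl.append(f)
    b=bar&~used; cl.append(b); used|=b
    cl.append(~used)
    A=[cv2.resize(cv2.GaussianBlur(m.astype(np.float32),(0,0),sig*S),(n,n),interpolation=cv2.INTER_AREA) for m in cl]
    return np.array(A),used
def run(cam,img,sig,n=19,verbose=True):
    u=project(cam,[[L[0],L[1],85]])[0]; x0,y0=np.round(u).astype(int)-n//2
    I=img[y0:y0+n,x0:x0+n].astype(float)
    feat=np.dstack([I[...,0]-I[...,2],(I[...,0]-I[...,1]),I.mean(2)*.3])
    def cost(y,dx,dy):
        A,used=masks(cam,y,dx,dy,x0,y0,n,sig)
        w=cv2.dilate(cv2.resize(used.astype(np.uint8),(n,n),interpolation=cv2.INTER_AREA),np.ones((5,5))).ravel()>0
        M=A.reshape(len(A),-1).T[w]; F=feat.reshape(-1,3)[w]
        c,*_=np.linalg.lstsq(M.T@M+.01*np.eye(len(A)),M.T@F,rcond=None)
        return ((M@c-F)**2).sum()/w.sum()
    res=[]
    for yd in range(0,60,4):
        r=minimize(lambda s:cost(np.radians(yd),*s),[0,0],method='Nelder-Mead',options=dict(xatol=.1,fatol=.01,initial_simplex=[[0,0],[1.5,0],[0,1.5]],maxiter=35))
        res.append((yd,round(r.fun,2),*r.x.round(1)))
    return res
if __name__=='__main__':
    for cam,sig in(('top',.5),('scene',1.1)):
        img=np.mean([grab_frame(cam)[0].astype(float) for _ in range(3)],0)
        print(cam); [print(*r) for r in run(cam,img,sig)]
E
python3 fit.py
```

```text
topTraceback (most recent call last):
  File "fit.py", line 45, in <module>
    print(cam); [print(*r) for r in run(cam,img,sig)]
                                    ~~~^^^^^^^^^^^^^
  File "fit.py", line 39, in run
    r=minimize(lambda s:cost(np.radians(yd),*s),[0,0],method='Nelder-Mead',options=dict(xatol=.1,fatol=.01,initial_simplex=[[0,0],[1.5,0],[0,1.5]],maxiter=35))
    res = _minimize_neldermead(fun, x0, args, callback, bounds=bounds,
                               **options)
    fsim[k] = func(sim[k])
              ~~~~^^^^^^^^
    fx = function(np.copy(x), *(wrapper_args + args))
  File "fit.py", line 39, in <lambda>
    r=minimize(lambda s:cost(np.radians(yd),*s),[0,0],method='Nelder-Mead',options=dict(xatol=.1,fatol=.01,initial_simplex=[[0,0],[1.5,0],[0,1.5]],maxiter=35))
                        ~~~~^^^^^^^^^^^^^^^^^^^
  File "fit.py", line 32, in cost
    A,used=masks(cam,y,dx,dy,x0,y0,n,sig)
           ~~~~~^^^^^^^^^^^^^^^^^^^^^^^^^
  File "fit.py", line 12, in masks
    fin=poly(np.r_[ring(13,92,40,0,dx,dy),ring(13,126,40,0,dx,dy)],x0,y0,cam,n)
  File "fit.py", line 6, in poly
    m=np.zeros((n*S,n*S),np.uint8); q=(project(cam,P)-[x0,y0]+.5)*S
                                       ~~~~~~~^^^^^^^
  File "h.py", line 17, in project
    c=camera_params(cam); Ti=np.linalg.inv(np.array(c['world_from_camera']));
ValueError: time passes only in moves, steps and waits
```

```bash
sed -i 's/^from rig.*/&\nimport functools; camera_params=functools.cache(camera_params)/' h.py; python3 fit.py
```

```text
top
0 18.74 0.8 -0.1
4 18.22 0.8 0.0
8 17.34 0.8 0.0
12 16.22 0.8 0.0
16 15.28 0.6 0.0
20 15.24 0.9 0.2
24 14.72 0.9 0.2
28 15.3 0.6 -0.0
32 15.89 0.9 -0.0
36 16.96 0.9 -0.0
40 18.02 0.9 -0.0
44 18.69 1.0 -0.0
48 18.98 0.8 -0.0
52 19.1 0.9 -0.0
56 19.27 0.8 0.0
scene
0 72.3 3.4 1.5
4 78.0 2.8 2.6
8 74.8 5.0 1.1
12 77.77 2.0 1.3
16 76.53 1.1 1.7
20 72.41 4.0 1.5
24 71.98 3.4 1.2
28 70.7 5.1 1.0
32 69.97 4.3 1.1
36 74.49 0.6 1.7
40 72.19 3.2 1.1
44 73.69 2.4 1.7
48 73.19 2.4 1.3
52 71.39 2.2 1.3
56 73.52 5.6 0.7
```

```bash
cat > go.py <<'E'
import sys; from h import *
# usage: go.py x y z yaw  -> shift in tool axes (m) and wz
x,y,z,w=map(float,sys.argv[1:5]); s=sensors.sense(); p=np.array(s['eef_pos']); r=s['tcp_rot']
a=r[2]; d=np.array([x,y,z])-p; c,n=np.cos(a),np.sin(a)
print('t',round(s['clock'],2),'pos',p.round(1),'rpy',np.round(r,4),'open',round(s['opening'],3),'F',np.round(s['contact_force'],1))
print('wz',round(-((w-a+np.pi)%(2*np.pi)-np.pi),4),'shift',np.round(np.array([c*d[0]+n*d[1],n*d[0]-c*d[1],-d[2]])/1000,4))
E
python3 go.py 530.5 -332.3 120 2.855
```

```text
t 0.55 pos [270.6 563.4 231.3] rpy [3.1416 0.     2.6938] open 0.999 F [ 0.1 -0.6 -0.3]
wz -0.1612 shift [-0.622  -0.6949  0.1113]
```

move_arm(
  motion=[
    [0,0,-0.02,-0.04,-0.044,0,0.05],
    [0,0,-0.04,-0.08,-0.088,0,0.05],
    [0,0,-0.06,-0.12,-0.132,0,0.05],
    [0,0,-0.08,-0.16,-0.176,0,0.05],
    [0,0,-0.1,-0.2,-0.22,0,0.05],
    [0,0,-0.12,-0.24,-0.264,0,0.05],
    [0,0,-0.14,-0.28,-0.308,0,0.05],
    [0,0,-0.161,-0.32,-0.352,0,0.05],
  ],
)

```text
clock: 1.55
eef_pos: [407.1, 105.8, 231.7]
tcp_rot: [3.141, 0.001, 2.856]
contact_force: [-0.0, 0.3, -0.8]
opening: 0.587
grasp_force: 0.0
```

```bash
python3 go.py 530.5 -332.3 100 2.855
```

```text
t 1.55 pos [407.1 105.8 231.7] rpy [3.1409e+00 1.1000e-03 2.8557e+00] open 0.587 F [-0.   0.3 -0.8]
wz 0.0007 shift [-0.2419 -0.3855  0.1317]
```

move_arm(
  motion=[
    [0,0,0,-0.034,-0.05,0.0,0.05],
    [0,0,0,-0.068,-0.1,0.0,0.05],
    [0,0,0,-0.102,-0.15,0.01,0.05],
    [0,0,0,-0.136,-0.2,0.03,0.05],
    [0,0,0,-0.17,-0.25,0.06,0.05],
    [0,0,0,-0.204,-0.31,0.09,0.05],
    [0,0,0,-0.236,-0.36,0.115,0.05],
    [0,0,0,-0.242,-0.384,0.131,0.05],
  ],
)

```text
clock: 2.55
eef_pos: [530.9, -331.8, 99.5]
tcp_rot: [-3.141, 0.001, 2.854]
contact_force: [-0.0, 1.0, 0.2]
opening: 0.584
grasp_force: 0.0
```

```bash
python3 go.py 530.5 -332.3 3 2.855
python3 - <<'E'
from h import *
p,d=snap('top','t2'); a=cv2.resize(p[150:260,390:490],None,fx=5,fy=5,interpolation=cv2.INTER_CUBIC); cv2.imwrite('pics/t2c.png',a[:,:,::-1])
E
```

```text
t 2.55 pos [ 530.9 -331.8   99.5] rpy [-3.1413e+00  1.1000e-03  2.8541e+00] open 0.584 F [-0.   1.   0.2]
wz -0.0009 shift [ 0.0003 -0.0006  0.0965]
```

move_arm(
  motion=[
    [0,0,0,0,0,0.04,0.05],
    [0,0,0,0,0,0.08,0.05],
    [0,0,0,0,0,0.096,0.05],
    [0,0,0,0,0,0.096,0.05],
    [0,0,0,0,0,0.096,0.01],
    [0,0,0,0,0,0.096,0.01],
    [0,0,0,0,0,0.096,0.01],
    [0,0,0,0,0,0.096,0.01],
  ],
  grip_force=70,
)

```text
clock: 3.6
eef_pos: [531.3, -329.9, 6.3]
tcp_rot: [-3.141, 0.003, 2.855]
contact_force: [-0.6, 0.1, 5.7]
opening: 0.211
grasp_force: 69.1
```

```bash
python3 go.py 530.5 -332.3 73 2.855
```

```text
t 3.6 pos [ 531.3 -329.9    6.3] rpy [-3.1408e+00  2.9000e-03  2.8548e+00] open 0.211 F [-0.6  0.1  5.7]
wz -0.0002 shift [ 0.0001 -0.0026 -0.0667]
```

move_arm(
  motion=[
    [0,0,0,0,0,-0.01,0.01],
    [0,0,0,0,0,-0.03,0.01],
    [0,0,0,0,0,-0.06,0.01],
    [0,0,0,0,0,-0.09,0.01],
    [0,0,0,0,0,-0.1,0.01],
    [0,0,0,0,0,-0.1,0.01],
  ],
)

```text
clock: 4.35
eef_pos: [530.4, -329.4, 105.2]
tcp_rot: [-3.141, 0.001, 2.855]
contact_force: [0.2, 0.6, -5.2]
opening: 0.21
grasp_force: 69.2
```

```bash
python3 go.py 326 -68 90 3.526
python3 - <<'E'
from h import *
p,d=snap('top','t3'); a=cv2.resize(p[140:260,390:490],(500,600),interpolation=cv2.INTER_CUBIC); cv2.imwrite('pics/t3c.png',a[:,:,::-1])
E
```

```text
t 4.35 pos [ 530.4 -329.4  105.2] rpy [-3.1412e+00  1.4000e-03  2.8548e+00] open 0.21 F [ 0.2  0.6 -5.2]
wz -0.6712 shift [0.27   0.1929 0.0152]
```

View pics/t3c.png

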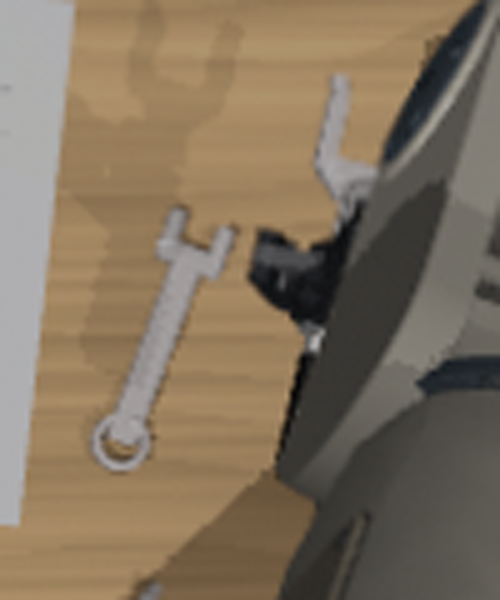

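The wrench is held and off the bench, with a visible tip at (340,80) and the head clear of the spanner. Next is the standoff behind the nut.

```bash
python3 go.py 317 -72 79 3.526
```

```text
t 4.4 pos [ 529.8 -329.   104.1] rpy [ 3.1415e+00 -2.0000e-04  2.8548e+00] open 0.208 F [-0.4 -0.9 -4.5]
wz -0.6712 shift [0.2769 0.1863 0.0251]
```

move_arm(
  motion=[
    [0,0,-0.1,0.04,0.027,0,0.01],
    [0,0,-0.22,0.08,0.054,0,0.01],
    [0,0,-0.34,0.12,0.081,0,0.01],
    [0,0,-0.46,0.17,0.113,0,0.01],
    [0,0,-0.58,0.22,0.147,0.01,0.01],
    [0,0,-0.671,0.26,0.174,0.02,0.01],
    [0,0,-0.671,0.277,0.186,0.025,0.01],
    [0,0,-0.671,0.277,0.186,0.025,0.01],
  ],
)

```text
clock: 5.4
eef_pos: [315.0, -71.4, 78.4]
tcp_rot: [3.14, -0.003, -2.756]
contact_force: [0.0, -0.6, -4.6]
opening: 0.207
grasp_force: 69.3
```

```bash
python3 go.py 317 -72 79 3.526;  python3 - <<'E'
from h import *
p,d=snap('top','t4');q,e=snap('scene','s4')
a=cv2.resize(p[185:305,300:400],(500,600),interpolation=cv2.INTER_CUBIC)
b=cv2.resize(q[110:230,265:325],(300,600),interpolation=cv2.INTER_CUBIC)
cv2.imwrite('pics/t4c.png',np.hstack([a,b])[:,:,::-1])
E
```

```text
t 5.4 pos [315.  -71.4  78.4] rpy [ 3.1398e+00 -2.6000e-03 -2.7557e+00] open 0.207 F [ 0.  -0.6 -4.6]
wz 0.0015 shift [-0.0017 -0.0013 -0.0006]
```

View pics/t4c.png

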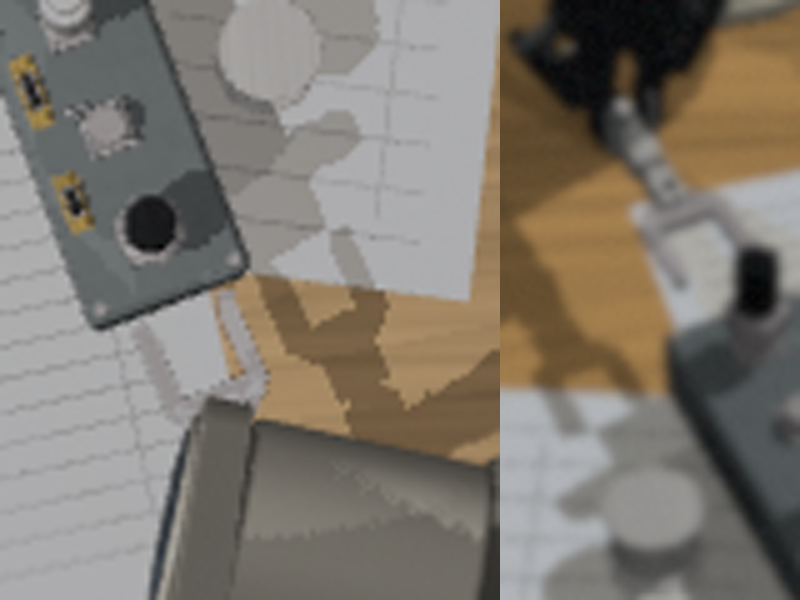

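The jaw is just short of the unit, with its right tip at crop (222,292) and left tip near (135,322). I'll compare these with the model.

Run:
```python
from h import *
z=np.load('pics/t4.npz');d=z['d'];p=z['p']
f=lambda u,v:(300+u/5-.4,185+v/5-.4)
pts=[f(222,294),f(140,324),f(248,340),f(162,370),f(255,378),f(185,408)]
T=np.array([315.,-71.4]);psi=-2.7557+np.pi
R=np.array([[np.cos(psi),np.sin(psi)],[-np.sin(psi),np.cos(psi)]])
print('depth'); q=at_d('top',pts,d);print(q.round(1).tolist()); print('z85 wrench frame');q=at_z('top',pts,85); print(((q[:,:2]-T)@R.T).round(1).tolist())
# all depth points belonging to head (z 76..95) ahead of gripper
T4=np.array(camera_params('top')['world_from_camera']);v,u=np.mgrid[230:285,320:365];uv=np.c_[u.ravel(),v.ravel()]
P=at_d('top',uv,d);l=(P[:,:2]-T)@R.T
m=(P[:,2]>70)&(P[:,2]<100)&(l[:,0]>70)&(l[:,0]<140)&(abs(l[:,1])<40)
for a in range(75,135,4):
    k=m&(abs(l[:,0]-a)<2); 
    if k.sum(): y=l[k,1]; print(a,k.sum(),'z',P[k,2].mean().round(1),'neg',y[y<0].round(0).tolist(),'pos',y[y>0].round(0).tolist())
```

```text
depth
[[437.8, -45.8, 83.9], [428.5, -5.0, 5.2], [414.2, -58.1, 88.5], [400.3, -14.8, 82.7], [395.4, -61.5, 81.9], [380.9, -25.8, 88.0]]
z85 wrench frame
[[123.3, -22.4], [125.7, 21.4], [97.0, -25.2], [100.2, 20.4], [78.2, -20.8], [78.3, 17.3]]
75 24 z 83.7 neg [-27.0, -19.0, -21.0, -23.0, -13.0, -15.0, -18.0, -20.0, -8.0, -10.0, -12.0, -14.0, -2.0, -4.0, -6.0, -9.0] pos [12.0, 15.0, 13.0, 25.0, 23.0, 20.0, 18.0, 24.0]
79 32 z 83.4 neg [-23.0, -25.0, -17.0, -20.0, -22.0, -25.0, -9.0, -12.0, -14.0, -17.0, -4.0, -6.0, -9.0, -11.0, -0.0, -3.0, -5.0] pos [2.0, 9.0, 7.0, 15.0, 13.0, 10.0, 8.0, 21.0, 18.0, 16.0, 14.0, 26.0, 24.0, 22.0, 19.0]
83 23 z 84.7 neg [-28.0, -19.0, -22.0, -24.0, -26.0, -19.0, -21.0, -13.0, -15.0, -7.0, -2.0] pos [1.0, 6.0, 4.0, 19.0, 17.0, 12.0, 24.0, 22.0, 20.0, 18.0, 25.0, 23.0]
87 13 z 82.9 neg [-24.0, -26.0, -18.0, -21.0, -23.0, -25.0, -17.0] pos [20.0, 18.0, 26.0, 23.0, 21.0, 27.0]
91 13 z 84.3 neg [-20.0, -22.0, -25.0, -27.0, -19.0, -22.0] pos [18.0, 24.0, 21.0, 19.0, 17.0, 25.0, 23.0]
95 13 z 84.2 neg [-24.0, -27.0, -19.0, -21.0, -23.0, -26.0, -18.0] pos [19.0, 17.0, 25.0, 23.0, 20.0, 26.0]
99 13 z 83.3 neg [-21.0, -23.0, -25.0, -17.0, -20.0, -22.0] pos [17.0, 23.0, 21.0, 18.0, 26.0, 24.0, 22.0]
103 15 z 82.9 neg [-25.0, -28.0, -17.0, -19.0, -22.0, -24.0, -27.0, -19.0] pos [19.0, 16.0, 27.0, 24.0, 22.0, 20.0, 25.0]
107 14 z 84.0 neg [-27.0, -21.0, -24.0, -26.0, -18.0, -21.0, -23.0] pos [17.0, 22.0, 20.0, 18.0, 26.0, 23.0, 21.0]
111 14 z 83.6 neg [-26.0, -18.0, -20.0, -23.0, -25.0, -17.0, -19.0] pos [21.0, 18.0, 26.0, 24.0, 21.0, 19.0, 25.0]
115 11 z 83.7 neg [-22.0, -24.0, -27.0, -19.0, -21.0, -24.0] pos [22.0, 19.0, 17.0, 25.0, 23.0]
119 13 z 82.6 neg [-24.0, -27.0, -21.0, -23.0, -26.0, -20.0] pos [20.0, 25.0, 23.0, 21.0, 18.0, 26.0, 24.0]
123 8 z 83.6 neg [-23.0, -25.0, -27.0, -22.0] pos [21.0, 27.0, 24.0, 22.0]
127 2 z 81.1 neg [-21.0] pos [23.0]
```

move_arm(
  motion=[
    [0,0,0,-0.01,0,0,0.01],
    [0,0,0,-0.02,-0.001,-0.0005,0.01],
    [0,0,0,-0.03,-0.0014,-0.0005,0.01],
    [0,0,0,-0.035,-0.0014,-0.0005,0.01],
    [0,0,0,-0.035,-0.0014,-0.0005,0.01],
  ],
)

```text
clock: 6.12
eef_pos: [350.4, -60.5, 79.7]
tcp_rot: [3.142, -0.0, -2.757]
contact_force: [-1.4, -0.2, -5.5]
opening: 0.212
grasp_force: 69.3
```

```bash
python3 go.py 374.3 -48.9 79 3.526
```

```text
t 6.12 pos [350.4 -60.5  79.7] rpy [ 3.1416e+00 -1.0000e-04 -2.7569e+00] open 0.212 F [-1.4 -0.2 -5.5]
wz 0.0003 shift [-0.0266  0.0018  0.0007]
```

```bash
cat > cmd.py <<'E'
import numpy as np,sys
M=[(-.32,-.352,0,-.161),(-.242,-.384,.131,0),(0,0,.096,0),(0,0,-.1,0),(.277,.186,.025,-.671),(-.035,-.0014,-.0005,0)]
p=np.array([270.614,563.379,231.281]);a=2.6938
for x,y,z,w in M:
    c,n=np.cos(a),np.sin(a);p=p+1000*np.array([c*x+n*y,n*x-c*y,-z]);a-=w;print(p.round(1),round(a-np.pi,4))
E
python3 cmd.py
```

```text
[406.7 107.5 231.3] -0.2868
[ 530.1 -329.2  100.3] -0.2868
[ 530.1 -329.2    4.3] -0.2868
[ 530.1 -329.2  104.3] -0.2868
[317.1 -72.5  79.3] 0.3842
[350.  -60.7  79.8] 0.3842
```

Run:
```python
from h import *
s=sensors.sense();print(s['eef_pos'],s['tcp_rot'][2],s['contact_force'],s['wrist_torque'])
p,d=snap('top','t5');z=d
a=cv2.resize(p[215:275,305:365],(600,600),interpolation=cv2.INTER_CUBIC)
cv2.imwrite('pics/t5c.png',a[:,:,::-1])
T=np.array([350.,-60.7]);psi=.3842
R=np.array([[np.cos(psi),np.sin(psi)],[-np.sin(psi),np.cos(psi)]])
print('nut local',R@(np.array([470.7,-10.])-T))
v,u=np.mgrid[215:285,310:365];P=at_d('top',np.c_[u.ravel(),v.ravel()],d);l=(P[:,:2]-T)@R.T
m=(P[:,2]>74)&(P[:,2]<95)&(l[:,0]>65)&(l[:,0]<140)&(abs(l[:,1])<40)
for a in range(75,135,6):
    k=m&(abs(l[:,0]-a)<3);y=l[k,1];n,q=y[y<-14],y[y>14]
    if len(n) and len(q):print(a,k.sum(),'z',P[k,2].mean().round(1),n.min().round(1),n.max().round(1),n.mean().round(1),q.min().round(1),q.max().round(1),q.mean().round(1))
print(sensors.sense()['eef_pos'])
```

```text
[350.35342501 -60.519383    79.7215111 ] -2.7568720201602086 [-1.38741618 -0.19241362 -5.46331844] [-0.03913461  0.04944583 -0.02290491]
nut local [130.90405021   1.76341652]
81 21 z 85.5 -27.5 -14.1 -21.0 24.2 26.4 25.3
87 18 z 85.1 -27.3 -18.5 -22.8 16.5 25.5 21.7
93 21 z 85.0 -27.1 -18.2 -22.3 16.0 25.8 20.7
99 21 z 84.8 -27.6 -18.0 -23.1 16.3 26.1 21.3
105 20 z 84.2 -27.7 -17.8 -22.5 16.5 25.5 21.1
111 20 z 84.6 -27.4 -18.2 -22.7 16.1 25.8 20.9
117 34 z 85.6 -27.6 -18.3 -22.9 17.3 25.2 21.2
123 31 z 87.6 -29.0 -19.9 -23.9 14.7 26.5 20.8
[349.87885724 -60.54287605  79.6608709 ]
```

View pics/t5c.png

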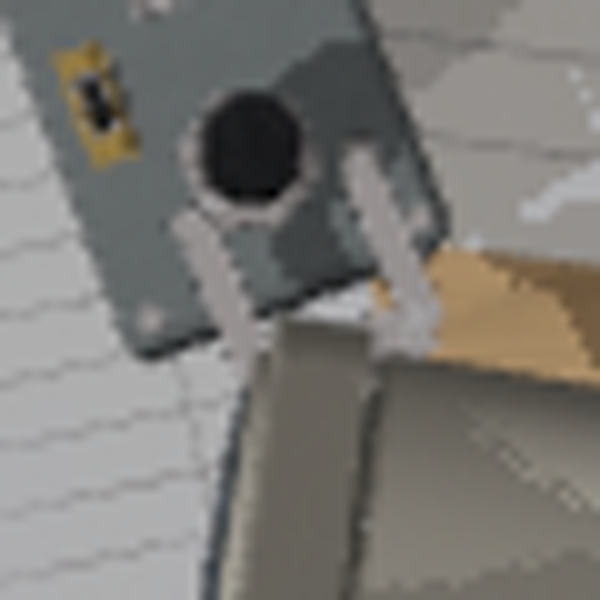

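The jaw sits about 2.6 mm too far right of the nut: the left prong at (190,220) overlaps the nut's flank, and the right prong at (360,160) has a gap. I'll shift left, then slide on.

move_arm(
  motion=[
    [0,0,0,0.001,0.0026,0,0.01],
    [0,0,0,-0.004,0.0026,0,0.01],
    [0,0,0,-0.009,0.0026,0,0.01],
    [0,0,0,-0.013,0.0026,0,0.01],
    [0,0,0,-0.013,0.0026,0,0.01],
  ],
)

```text
clock: 6.8
eef_pos: [361.6, -53.3, 79.8]
tcp_rot: [-3.141, 0.0, -2.757]
contact_force: [0.4, -0.8, -4.1]
opening: 0.214
grasp_force: 69.3
```

No contact force yet, so I'll continue.

move_arm(
  motion=[
    [0,0,0,-0.004,0,0,0.01],
    [0,0,0,-0.008,0,0,0.01],
    [0,0,0,-0.012,0,0,0.01],
    [0,0,0,-0.014,0,0,0.01],
    [0,0,0,-0.014,0,0,0.01],
  ],
)

```text
clock: 7.42
eef_pos: [374.2, -48.1, 79.8]
tcp_rot: [3.142, -0.0, -2.757]
contact_force: [-0.8, 0.6, -4.5]
opening: 0.215
grasp_force: 69.3
```

Run:
```python
from h import *
s=sensors.sense();print(s['eef_pos'],s['tcp_rot'][2],s['contact_force'],s['wrist_torque'])
p,d=snap('top','t6')
a=cv2.resize(p[205:265,305:365],(600,600),interpolation=cv2.INTER_CUBIC)
cv2.imwrite('pics/t6c.png',a[:,:,::-1])
s=sensors.sense();print(s['eef_pos'])
```

```text
[374.21087488 -48.08333275  79.76542034] -2.757278788647024 [-0.79047249  0.59419358 -4.45591534] [0.01442493 0.0783852  0.01087506]
[374.0123262  -48.09196869  79.74281513]
```

View pics/t6c.png

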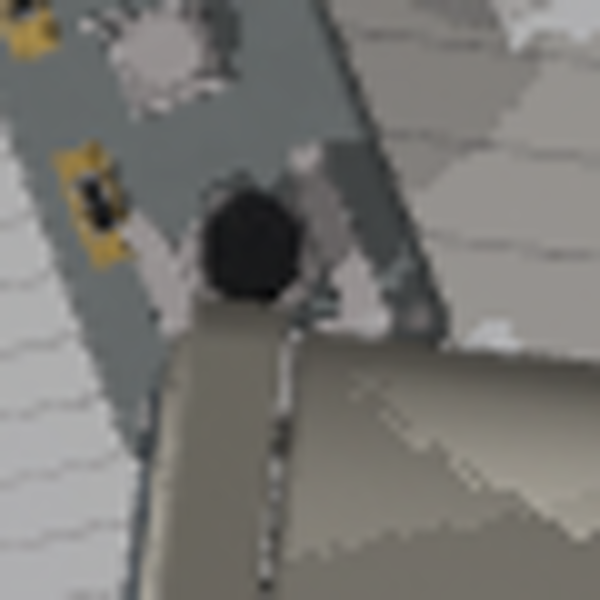

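The nut at (250,255) is well inside the jaw, whose tips are at (135,215) and (300,150), with no contact load. I'll start turning clockwise.

move_arm(
  motion=[
    [0,0,0.04,-0.0001,0.0042,0,0.01],
    [0,0,0.08,-0.0003,0.0083,0,0.01],
    [0,0,0.12,-0.0007,0.0124,0,0.01],
    [0,0,0.16,-0.0013,0.0166,0,0.01],
    [0,0,0.2,-0.0021,0.0207,0,0.01],
    [0,0,0.2,-0.0021,0.0207,0,0.01],
  ],
)

```text
clock: 8.22
eef_pos: [368.1, -28.1, 79.8]
tcp_rot: [3.142, -0.0, -2.957]
contact_force: [-0.0, 0.1, -4.7]
opening: 0.21
grasp_force: 69.3
```

```bash
cat > f.py <<'E'
from h import *
s=sensors.sense(); p=np.array(s['eef_pos'])[:2]; r=p-[470.7,-10.]; F=np.array(s['contact_force'])
e=-r/np.linalg.norm(r); t=np.array([-e[1],e[0]])  # t: wrench +y, push dir
print('clock',s['clock'],'r',np.linalg.norm(r).round(1),'ang',np.arctan2(e[1],e[0]).round(3),'toolyaw',np.round(s['tcp_rot'][2]+np.pi,3),'Ft',(F[:2]@t).round(2),'Fr',(F[:2]@e).round(2),'tq',np.round(s['wrist_torque'],2))
E
python3 f.py
```

```text
clock 8.225 r 104.2 ang 0.174 toolyaw 0.185 Ft 0.13 Fr 0.02 tq [0.02 0.03 0.02]
```

move_arm(
  motion=[
    [0,0,0.03,0,0.0031,0,0.01],
    [0,0,0.06,-0.0002,0.0062,0,0.01],
    [0,0,0.08,-0.0003,0.0083,0,0.01],
    [0,0,0.08,-0.0003,0.0083,0,0.01],
  ],
)

```text
clock: 8.72
eef_pos: [367.0, -19.9, 79.8]
tcp_rot: [-3.142, -0.0, -3.037]
contact_force: [0.0, -0.2, -4.1]
opening: 0.212
grasp_force: 69.3
```

```bash
python3 f.py
```

```text
clock 8.725 r 104.2 ang 0.096 toolyaw 0.105 Ft -0.24 Fr 0.02 tq [-0.07  0.1  -0.03]
```

move_arm(
  motion=[
    [0,0,0.02,0,0.0021,0,0.01],
    [0,0,0.04,-0.0001,0.0042,0,0.01],
    [0,0,0.06,-0.0002,0.0062,0,0.01],
    [0,0,0.06,-0.0002,0.0062,0,0.01],
  ],
)

```text
clock: 9.22
eef_pos: [366.5, -13.6, 79.7]
tcp_rot: [3.142, -0.0, -3.097]
contact_force: [-0.7, -0.6, -4.0]
opening: 0.213
grasp_force: 69.3
```

```bash
python3 f.py
```

```text
clock 9.225 r 104.3 ang 0.034 toolyaw 0.044 Ft -0.58 Fr -0.68 tq [-0.01  0.12  0.03]
```

move_arm(
  motion=[
    [0,0,0.02,0,0.0021,0,0.01],
    [0,0,0.04,-0.0001,0.0042,0,0.01],
    [0,0,0.06,-0.0002,0.0062,0,0.01],
    [0,0,0.06,-0.0002,0.0062,0,0.01],
  ],
)

```text
clock: 9.72
eef_pos: [366.4, -7.4, 79.8]
tcp_rot: [3.142, -0.0, 3.126]
contact_force: [-0.4, 0.9, -4.4]
opening: 0.208
grasp_force: 69.3
```

```bash
python3 f.py
```

```text
clock 9.725 r 104.3 ang -0.025 toolyaw 6.267 Ft 0.84 Fr -0.38 tq [ 0.   0.2 -0. ]
```

move_arm(
  motion=[
    [0,0,0.02,0,0.0021,0,0.01],
    [0,0,0.04,-0.0001,0.0042,0,0.01],
    [0,0,0.05,-0.0001,0.0052,0,0.01],
    [0,0,0.05,-0.0001,0.0052,0,0.01],
  ],
)

```text
clock: 10.22
eef_pos: [366.6, -2.2, 79.7]
tcp_rot: [3.142, -0.0, 3.076]
contact_force: [-1.3, -0.6, -4.0]
opening: 0.21
grasp_force: 69.3
```

```bash
python3 f.py
```

```text
clock 10.225 r 104.4 ang -0.074 toolyaw 6.217 Ft -0.72 Fr -1.28 tq [-0.05  0.26 -0.  ]
```

move_arm(
  motion=[
    [0,0,0.02,0,0.0021,0,0.01],
    [0,0,0.04,-0.0001,0.0042,0,0.01],
    [0,0,0.05,-0.0001,0.0052,0,0.01],
    [0,0,0.05,-0.0001,0.0052,0,0.01],
  ],
)

```text
clock: 10.72
eef_pos: [367.1, 2.9, 79.8]
tcp_rot: [3.142, -0.0, 3.026]
contact_force: [-1.1, 0.3, -4.1]
opening: 0.209
grasp_force: 69.3
```

```bash
python3 f.py
```

```text
clock 10.725 r 104.4 ang -0.124 toolyaw 6.167 Ft 0.15 Fr -1.13 tq [-0.03  0.31 -0.07]
```

move_arm(
  motion=[
    [0,0,0.02,0,0.0021,0,0.01],
    [0,0,0.04,-0.0001,0.0042,0,0.01],
    [0,0,0.05,-0.0001,0.0052,0,0.01],
    [0,0,0.05,-0.0001,0.0052,0,0.01],
  ],
)

```text
clock: 11.22
eef_pos: [367.9, 8.1, 79.8]
tcp_rot: [3.142, 0.0, 2.976]
contact_force: [-1.5, -0.2, -5.1]
opening: 0.211
grasp_force: 69.3
```

```bash
python3 f.py
```

```text
clock 11.225 r 104.4 ang -0.174 toolyaw 6.117 Ft -0.49 Fr -1.45 tq [0.   0.29 0.01]
```

move_arm(
  motion=[
    [0,0,0.02,0,0.0021,0,0.01],
    [0,0,0.04,-0.0001,0.0042,0,0.01],
    [0,0,0.05,-0.0001,0.0052,0,0.01],
    [0,0,0.05,-0.0001,0.0052,0,0.01],
  ],
)

```text
clock: 11.72
eef_pos: [368.8, 13.2, 79.8]
tcp_rot: [3.142, -0.0, 2.926]
contact_force: [-1.3, 0.2, -5.0]
opening: 0.211
grasp_force: 69.3
```

```bash
python3 f.py
```

```text
clock 11.725 r 104.5 ang -0.224 toolyaw 6.067 Ft -0.11 Fr -1.26 tq [0.   0.26 0.02]
```

move_arm(
  motion=[
    [0,0,0.02,0,0.0021,0,0.01],
    [0,0,0.04,-0.0001,0.0042,0,0.01],
    [0,0,0.05,-0.0001,0.0052,0,0.01],
    [0,0,0.05,-0.0001,0.0052,0,0.01],
  ],
)

```text
clock: 12.22
eef_pos: [370.1, 18.3, 79.8]
tcp_rot: [3.142, 0.0, 2.876]
contact_force: [-1.9, 1.9, -4.6]
opening: 0.208
grasp_force: 69.3
```

```bash
python3 f.py
python3 - <<'E'
from h import *
p,d=snap('top','t7')
a=cv2.resize(p[205:265,305:365],(600,600),interpolation=cv2.INTER_CUBIC)
cv2.imwrite('pics/t7c.png',a[:,:,::-1])
E
```

```text
clock 12.225 r 104.5 ang -0.274 toolyaw 6.017 Ft 1.35 Fr -2.31 tq [ 0.01  0.33 -0.  ]
```

View pics/t7c.png

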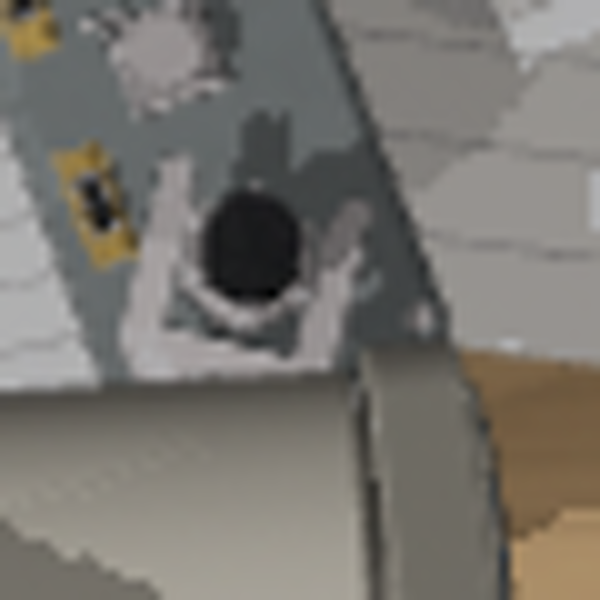

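The jaw still surrounds the nut at (252,262), with tips at (178,165) and (360,210), and has turned with it. I'll go on with smaller steps.

move_arm(
  motion=[
    [0,0,0.02,0,0.0021,0,0.01],
    [0,0,0.04,-0.0001,0.0042,0,0.01],
    [0,0,0.04,-0.0001,0.0042,0,0.01],
  ],
)

```text
clock: 12.65
eef_pos: [371.3, 22.4, 79.8]
tcp_rot: [3.142, -0.0, 2.836]
contact_force: [-1.4, -0.3, -4.8]
opening: 0.211
grasp_force: 69.3
```

```bash
python3 f.py
```

```text
clock 12.65 r 104.6 ang -0.315 toolyaw 5.977 Ft -0.71 Fr -1.25 tq [ 0.11  0.27 -0.05]
```

move_arm(
  motion=[
    [0,0,0.02,0,0.0021,0,0.01],
    [0,0,0.04,-0.0001,0.0042,0,0.01],
    [0,0,0.04,-0.0001,0.0042,0,0.01],
  ],
)

```text
clock: 13.02
eef_pos: [372.6, 26.3, 79.8]
tcp_rot: [3.142, -0.0, 2.795]
contact_force: [-1.5, 1.2, -4.2]
opening: 0.211
grasp_force: 69.3
```

```bash
python3 f.py
```

```text
clock 13.025 r 104.6 ang -0.355 toolyaw 5.937 Ft 0.58 Fr -1.77 tq [0.15 0.36 0.01]
```

move_arm(
  motion=[
    [0,0,0.02,0,0.0021,0,0.01],
    [0,0,0.04,-0.0001,0.0042,0,0.01],
    [0,0,0.04,-0.0001,0.0042,0,0.01],
  ],
)

```text
clock: 13.4
eef_pos: [374.1, 30.2, 79.8]
tcp_rot: [3.142, -0.0, 2.755]
contact_force: [-2.7, 1.2, -5.3]
opening: 0.21
grasp_force: 69.3
```

```bash
python3 f.py
```

```text
clock 13.4 r 104.7 ang -0.395 toolyaw 5.897 Ft 0.08 Fr -3.0 tq [0.14 0.38 0.  ]
```

move_arm(
  motion=[
    [0,0,0.015,0,0.0016,0,0.01],
    [0,0,0.03,0,0.0031,0,0.01],
    [0,0,0.03,0,0.0031,0,0.01],
  ],
)

```text
clock: 13.78
eef_pos: [375.3, 33.1, 79.8]
tcp_rot: [3.142, -0.0, 2.726]
contact_force: [-2.2, 0.9, -4.6]
opening: 0.213
grasp_force: 69.3
```

```bash
python3 f.py
```

```text
clock 13.775 r 104.7 ang -0.424 toolyaw 5.867 Ft -0.05 Fr -2.36 tq [0.17 0.47 0.02]
```

move_arm(
  motion=[
    [0,0,0.015,0,0.0016,0,0.01],
    [0,0,0.03,0,0.0031,0,0.01],
    [0,0,0.03,0,0.0031,0,0.01],
  ],
)

```text
clock: 14.15
eef_pos: [376.6, 35.9, 79.8]
tcp_rot: [3.142, -0.0, 2.696]
contact_force: [-2.0, 1.6, -4.8]
opening: 0.213
grasp_force: 69.3
```

```bash
python3 f.py
```

```text
clock 14.15 r 104.7 ang -0.454 toolyaw 5.837 Ft 0.55 Fr -2.5 tq [0.19 0.39 0.02]
```

```bash
cat > head.py <<'E'
from h import *
from scipy.optimize import least_squares
s=sensors.sense();T=np.array(s['eef_pos'])[:2];psi=s['tcp_rot'][2]+np.pi
p,d=snap('top','th%d'%int(s['clock']*100))
N=np.array([470.7,-10.])
v,u=np.mgrid[205:290,300:370];uv=np.c_[u.ravel(),v.ravel()];P=at_d('top',uv,d)
rel=P[:,:2]-N
r=np.hypot(*rel.T); m=(P[:,2]>79)&(P[:,2]<90)&(r>19.5)&(r<42)
Q=P[m]
# fit two parallel prongs: bands at local |y| in 16.7..27, x -10..23
def sc(c):
    R=np.array([[np.cos(c[2]),np.sin(c[2])],[-np.sin(c[2]),np.cos(c[2])]]);l=(Q[:,:2]-N-c[:2])@R.T
    y=abs(l[:,1]);ex=np.maximum(0,np.maximum(16.7-y,y-27))
    ex=np.where(l[:,0]<-20,np.maximum(0,np.maximum(y-27,-30-l[:,0])),ex)+np.maximum(0,l[:,0]-23)
    return np.minimum(ex,6)
best=min((np.sum(sc((a,b,psi+t))**2),a,b,psi+t) for a in np.arange(-6,6.1,1) for b in np.arange(-6,6.1,1) for t in np.arange(-.5,.51,.05))
from scipy.optimize import minimize
o=minimize(lambda c:np.sum(sc(c)**2),best[1:],method='Nelder-Mead')
print('n',len(Q),'z',Q[:,2].mean().round(1),'best',np.round(best,2),'fit off',o.x.round(2),'cost',round(o.fun,1),'tool psi',round((psi+np.pi)%(2*np.pi)-np.pi,3),'T',T.round(1))
E
python3 head.py; python3 fit.py >/dev/null & wait
python3 - <<'E'
import fit; from h import *
img=np.load('pics/t7.npz')['p'].astype(float)
print(camera_params('top')['k1'])
E
```

```text
n 109 z 84.6 best [1.1  0.   1.   5.84] fit off [-0.63  0.9   5.83] cost 0.3 tool psi -0.446 T [376.6  35.9]
-0.1297208075754207
```

move_arm(
  motion=[
    [0,0,0.015,0,0.0016,0,0.01],
    [0,0,0.03,0,0.0031,0,0.01],
    [0,0,0.03,0,0.0031,0,0.01],
  ],
)

```text
clock: 14.88
eef_pos: [378.0, 38.7, 79.8]
tcp_rot: [3.142, 0.0, 2.666]
contact_force: [-2.5, 1.1, -4.7]
opening: 0.208
grasp_force: 69.3
```

```bash
python3 f.py
```

```text
clock 14.875 r 104.7 ang -0.484 toolyaw 5.807 Ft -0.17 Fr -2.74 tq [0.12 0.34 0.01]
```

move_arm(
  motion=[
    [0,0,0.015,0,0.0016,0,0.01],
    [0,0,0.03,0,0.0031,0,0.01],
    [0,0,0.03,0,0.0031,0,0.01],
  ],
)

```text
clock: 15.25
eef_pos: [379.6, 41.3, 79.8]
tcp_rot: [3.141, 0.001, 2.636]
contact_force: [-0.4, -2.1, -4.5]
opening: 0.216
grasp_force: 69.3
```

```bash
python3 f.py
```

```text
clock 15.25 r 104.5 ang -0.513 toolyaw 5.777 Ft -1.98 Fr 0.68 tq [-0.29  0.18 -0.  ]
```

Contact is building. I'll take 2 mm steps.

move_arm(
  motion=[
    [0,0,0.01,0,0.001,0,0.01],
    [0,0,0.02,0,0.0021,0,0.01],
  ],
)

```text
clock: 15.5
eef_pos: [380.7, 43.0, 79.9]
tcp_rot: [3.141, 0.001, 2.615]
contact_force: [0.9, -5.4, -4.6]
opening: 0.215
grasp_force: 69.3
```

```bash
python3 f.py
```

```text
clock 15.5 r 104.5 ang -0.533 toolyaw 5.757 Ft -4.16 Fr 3.49 tq [-0.83 -0.02  0.01]
```

move_arm(
  motion=[
    [0,0,0.01,0,0.001,0,0.01],
    [0,0,0.02,0,0.0021,0,0.01],
  ],
)

```text
clock: 15.75
eef_pos: [381.5, 44.8, 79.8]
tcp_rot: [-3.141, 0.0, 2.595]
contact_force: [-0.6, -5.1, -4.3]
opening: 0.208
grasp_force: 69.3
```

```bash
python3 f.py
```

```text
clock 15.75 r 104.7 ang -0.551 toolyaw 5.737 Ft -4.61 Fr 2.19 tq [-0.81  0.15  0.01]
```

```bash
python3 head.py; python3 f.py
```

```text
n 108 z 84.9 best [3.08 0.   1.   5.74] fit off [-0.57  1.3   5.76] cost 2.5 tool psi -0.546 T [381.5  44.8]
clock 15.8 r 104.7 ang -0.552 toolyaw 5.736 Ft -3.83 Fr 3.41 tq [-0.81  0.09  0.04]
```

move_arm(
  motion=[
    [0,0,0.01,0,0.001,0,0.01],
    [0,0,0.02,0,0.0021,0,0.01],
  ],
)

```text
clock: 16.05
eef_pos: [382.5, 46.5, 79.8]
tcp_rot: [-3.141, 0.0, 2.576]
contact_force: [-0.2, -6.6, -4.1]
opening: 0.209
grasp_force: 69.3
```

```bash
python3 f.py; python3 head.py
```

```text
clock 16.05 r 104.8 ang -0.57 toolyaw 5.717 Ft -5.68 Fr 3.39 tq [-1.04  0.1  -0.  ]
n 107 z 85.0 best [40.41 -1.    1.    5.67] fit off [-0.86  1.61  5.69] cost 37.7 tool psi -0.566 T [382.5  46.5]
```

move_arm(
  motion=[
    [0,0,0.01,0,0.001,0,0.01],
    [0,0,0.015,0,0.0016,0,0.01],
  ],
)

```text
clock: 16.35
eef_pos: [383.4, 47.9, 79.8]
tcp_rot: [-3.141, 0.0, 2.561]
contact_force: [0.6, -6.0, -3.7]
opening: 0.209
grasp_force: 69.3
```

```bash
python3 f.py; python3 head.py
```

```text
clock 16.35 r 104.8 ang -0.586 toolyaw 5.702 Ft -4.63 Fr 3.84 tq [-1.04  0.06 -0.01]
n 108 z 85.0 best [39.48  0.    1.    5.75] fit off [-0.74  1.19  5.75] cost 37.7 tool psi -0.581 T [383.4  47.9]
```

```bash
ls pics/th*.npz
python3 - <<'E'
from h import *
import glob
N=np.array([470.7,-10.,84])
F=sorted(glob.glob('pics/th*.npz')); D=[np.load(f)['p'].astype(float) for f in F]
v,u=np.mgrid[200:290,300:370];W=at_z('top',np.c_[u.ravel(),v.ravel()],84.)
rel=W[:,:2]-N[:2];r=np.hypot(*rel.T);a=np.arctan2(rel[:,1],rel[:,0])
m=(r<34)&(np.cos(a+.55)>-.3)
M=np.zeros((400,640),bool);M[v.ravel()[m],u.ravel()[m]]=1
for i in range(len(F)):print(F[i],[round(np.abs(D[i]-D[j])[M].mean(),2) for j in range(len(F))])
# angle profile: lightness on ring r=30..33 (prong tips) -> prong centroid angle
for f,I in zip(F,D):
    bgr=I.mean(2)
    out=[]
    for rr in(24,27,30):
        th=np.radians(np.arange(-140,120,1.)); q=project('top',np.c_[N[0]+rr*np.cos(th),N[1]+rr*np.sin(th),0*th+84]).astype(np.float32)
        s=cv2.remap((I[...,0]-I[...,2]+30).astype(np.float32),q[:,:1],q[:,1:],cv2.INTER_LINEAR).ravel(); out.append(s)
    np.save(f.replace('.npz','_ring.npy'),np.array(out))
R=[np.load(f.replace('.npz','_ring.npy')) for f in F]
# shift (deg) of ring profile relative to the last
for i in range(len(F)):
    sh=np.arange(-12,12.1,.25);x=np.arange(R[0].shape[1])
    for k in range(3):
        e=[np.abs(np.interp(x[15:-15]+s,x,R[i][k])-R[-1][k][15:-15]).mean() for s in sh]; print(F[i],k,sh[np.argmin(e)],round(min(e),2),end=' | ')
    print()
E
```

```text
pics/th1415.npz
pics/th1575.npz
pics/th1605.npz
pics/th1635.npz
pics/th1415.npz [np.float64(0.0), np.float64(7.13), np.float64(7.8), np.float64(7.67)]
pics/th1575.npz [np.float64(7.13), np.float64(0.0), np.float64(2.82), np.float64(3.41)]
pics/th1605.npz [np.float64(7.8), np.float64(2.82), np.float64(0.0), np.float64(1.5)]
pics/th1635.npz [np.float64(7.67), np.float64(3.41), np.float64(1.5), np.float64(0.0)]
pics/th1415.npz 0 4.75 0.62 | pics/th1415.npz 1 6.25 0.81 | pics/th1415.npz 2 1.75 1.52 | 
pics/th1575.npz 0 0.25 0.34 | pics/th1575.npz 1 0.75 0.49 | pics/th1575.npz 2 0.0 0.49 | 
pics/th1605.npz 0 -0.25 0.4 | pics/th1605.npz 1 0.25 0.39 | pics/th1605.npz 2 0.25 0.38 | 
pics/th1635.npz 0 0.0 0.0 | pics/th1635.npz 1 0.0 0.0 | pics/th1635.npz 2 0.0 0.0 |
```

move_arm(
  motion=[
    [0,0,0.01,0,0.001,0,0.01],
    [0,0,0.01,0,0.001,0,0.01],
    [0,0,0.01,0,0.001,0,0.01],
  ],
)

```text
clock: 16.77
eef_pos: [384.0, 48.8, 79.8]
tcp_rot: [-3.141, 0.0, 2.551]
contact_force: [0.1, -6.2, -4.0]
opening: 0.217
grasp_force: 69.3
```

```bash
python3 f.py; python3 head.py; python3 f.py
```

```text
clock 16.775 r 104.8 ang -0.595 toolyaw 5.692 Ft -5.05 Fr 3.54 tq [-0.95  0.04 -0.02]
n 107 z 84.8 best [32.89 -2.    2.    5.69] fit off [-1.91  2.25  5.73] cost 26.9 tool psi -0.591 T [384.   48.8]
clock 16.825 r 104.8 ang -0.595 toolyaw 5.692 Ft -4.38 Fr 3.16 tq [-0.98  0.01 -0.  ]
```

move_arm(
  motion=[
    [0,0,0.01,0,0.001,0,0.01],
    [0,0,0.01,0,0.001,0,0.01],
  ],
)

```text
clock: 17.08
eef_pos: [384.6, 49.6, 79.8]
tcp_rot: [-3.141, 0.0, 2.541]
contact_force: [0.3, -6.2, -5.0]
opening: 0.208
grasp_force: 69.3
```

```bash
python3 f.py; python3 head.py; python3 f.py
```

```text
clock 17.075 r 104.7 ang -0.606 toolyaw 5.682 Ft -4.9 Fr 3.8 tq [-0.97  0.1  -0.01]
n 110 z 84.9 best [77.24 -1.    2.    5.73] fit off [-1.51  1.77  5.75] cost 76.1 tool psi -0.601 T [384.6  49.6]
clock 17.125 r 104.7 ang -0.605 toolyaw 5.682 Ft -5.17 Fr 3.67 tq [-0.96 -0.02 -0.02]
```

Run:
```python
from h import *
import glob
from scipy.optimize import minimize
F=sorted(glob.glob('pics/th*.npz')); 
g=np.arange(-38,38.1,.8);X,Y=np.meshgrid(g,g)
def plane(I,dx=0,dy=0,t=0,z=84):
    c,s=np.cos(t),np.sin(t);P=np.c_[(470.7+dx+c*X-s*Y).ravel(),(-10+dy+s*X+c*Y).ravel(),0*X.ravel()+z]
    q=project('top',P).astype(np.float32).reshape(*X.shape,2);return cv2.remap(I,q[...,0],q[...,1],cv2.INTER_LINEAR)
J=[np.load(f)['p'].astype(np.float32) for f in F]
J=[np.dstack([a[...,0]-a[...,2],a[...,0]-a[...,1],.3*a.mean(2)]) for a in J]
ref=plane(J[-1]); psi=-.53
lx=np.cos(psi)*X+np.sin(psi)*Y;ly=-np.sin(psi)*X+np.cos(psi)*Y
M=(lx>-8)&(lx<25)&(abs(ly)>17)&(abs(ly)<28)
for f,j in zip(F,J):
    b=min((minimize(lambda p:np.abs(plane(j,p[0],p[1],p[2]/20)-ref)[M].mean(),[0,0,t0],method='Nelder-Mead',options=dict(initial_simplex=[[0,0,t0],[1,0,t0],[0,1,t0],[0,0,t0+1]])) for t0 in(0,1,2)),key=lambda o:o.fun)
    print(f,b.x[:2].round(2),(b.x[2]/20).round(3),round(b.fun,2))
```

```text
pics/th1415.npz [ 0.53 -0.71] 0.111 1.55
pics/th1575.npz [ 0.07 -0.09] 0.006 0.75
pics/th1605.npz [ 0. -0.] -0.0 0.39
pics/th1635.npz [0. 0.] 0.0 0.34
pics/th1677.npz [0. 0.] 0.0 0.26
pics/th1707.npz [0. 0.] 0.0 0.0
```

The head has stood still on the nut since t=16.05 while the handle moved on about 4 mm and the force stayed level. That means it has broken over, at about 0.07 rad. I'll ease off into the play and withdraw.

move_arm(
  motion=[
    [0,0,-0.04,0,-0.0042,0,0.01],
    [0,0,-0.08,-0.0003,-0.0083,0,0.01],
    [0,0,-0.11,-0.0006,-0.0114,0,0.01],
    [0,0,-0.11,-0.0006,-0.0114,0,0.01],
  ],
)

```text
clock: 17.62
eef_pos: [378.7, 40.1, 79.9]
tcp_rot: [3.141, 0.0, 2.65]
contact_force: [0.8, -0.7, -4.9]
opening: 0.207
grasp_force: 69.3
```

```bash
python3 f.py
```

```text
clock 17.625 r 104.7 ang -0.499 toolyaw 5.792 Ft -0.29 Fr 1.03 tq [-0.12 -0.03 -0.02]
```

move_arm(
  motion=[
    [0,0,0,0.005,0,0,0.01],
    [0,0,0,0.012,0,0,0.01],
    [0,0,0,0.022,0,0,0.01],
    [0,0,0,0.034,0,0,0.01],
    [0,0,0,0.046,0,0,0.01],
    [0,0,0,0.058,0,0,0.01],
    [0,0,0,0.066,0,0,0.01],
    [0,0,0,0.066,0,0,0.01],
  ],
)

```text
clock: 18.62
eef_pos: [319.8, 71.4, 79.8]
tcp_rot: [-3.142, -0.0, 2.652]
contact_force: [0.4, -0.5, -3.7]
opening: 0.21
grasp_force: 69.4
```

```bash
python3 f.py
python3 - <<'E'
from h import *
p,d=snap('top','t8')
# nut yaw now, and tray corners via dark mask
import fit
for r in fit.run('top',p.astype(float),.5): print(r[0],r[1],end=' ; ')
t=np.load('pics/top0.npz'); g=t['p'].astype(int); m=(g.max(2)<60).astype(np.uint8); m[:, :160]=0; m[:,250:]=0; m[:165]=0;m[300:]=0
m=cv2.morphologyEx(m,cv2.MORPH_CLOSE,np.ones((3,3)))
c=max(cv2.findContours(m,0,1)[0],key=cv2.contourArea);b=cv2.boxPoints(cv2.minAreaRect(c));print('\nbox',b.round(1).tolist(), cv2.contourArea(c))
ap=cv2.approxPolyDP(c,6,True).reshape(-1,2);print('approx',ap.tolist(),at_z('top',ap,12).round(1).tolist())
E
python3 go.py 480 327 130 2.86
```

```text
clock 18.625 r 171.5 ang -0.495 toolyaw 5.793 Ft -0.25 Fr 0.54 tq [-0.01  0.07  0.02]
0 25.95 ; 4 27.96 ; 8 28.82 ; 12 29.56 ; 16 29.3 ; 20 28.51 ; 24 23.78 ; 28 22.61 ; 32 21.37 ; 36 20.55 ; 40 20.96 ; 44 21.85 ; 48 22.97 ; 52 24.2 ; 56 25.51 ; 
box [[169.3000030517578, 276.79998779296875], [196.8000030517578, 178.39999389648438], [235.1999969482422, 189.1999969482422], [207.60000610351562, 287.5]] 3859.5
approx [[198, 180], [170, 277], [207, 286], [234, 189]] [[623.9, 348.1, 12.0], [359.9, 419.0, 12.0], [335.5, 317.6, 12.0], [596.7, 247.5, 12.0]]
t 18.68 pos [320.3  71.3  79.9] rpy [3.1413e+00 4.0000e-04 2.6515e+00] open 0.212 F [-0.2  0.6 -5.1]
wz -0.2085 shift [-0.0205  0.3007 -0.0501]
```

move_arm(
  motion=[
    [0,0,0,0.0,0,-0.03,0.01],
    [0,0,0,0.0,0,-0.06,0.01],
    [0,0,0,0,0,-0.085,0.01],
    [0,0,0,0,0,-0.085,0.01],
  ],
)

```text
clock: 19.18
eef_pos: [322.0, 71.4, 166.1]
tcp_rot: [3.139, 0.003, 2.651]
contact_force: [-1.1, -0.4, -4.8]
opening: 0.21
grasp_force: 69.8
```

```bash
python3 go.py 458.7 338.4 60 2.88
```

```text
t 19.18 pos [322.   71.4 166.1] rpy [3.1388 0.0034 2.6506] open 0.21 F [-1.1 -0.4 -4.8]
wz -0.2294 shift [0.0053 0.2999 0.1061]
```

move_arm(
  motion=[
    [0,0,-0.04,0.001,0.045,0,0.01],
    [0,0,-0.08,0.002,0.09,0,0.01],
    [0,0,-0.12,0.003,0.14,0,0.01],
    [0,0,-0.16,0.004,0.19,0,0.01],
    [0,0,-0.2,0.005,0.24,0.02,0.01],
    [0,0,-0.229,0.006,0.28,0.05,0.01],
    [0,0,-0.229,0.006,0.3,0.09,0.01],
    [0,0,-0.229,0.006,0.3,0.105,0.01],
  ],
)

```text
clock: 20.18
eef_pos: [455.1, 338.2, 55.6]
tcp_rot: [-3.138, -0.003, 2.881]
contact_force: [-0.6, -1.1, -4.1]
opening: 0.209
grasp_force: 70.0
```

```bash
python3 go.py 458.7 338.4 13 2.88
python3 - <<'E'
from h import *
p,d=snap('top','t9')
t=np.load('pics/top0.npz'); 
a=cv2.resize(p[150:310,150:260],(550,800)[0:2],interpolation=cv2.INTER_CUBIC) if 0 else cv2.resize(p[165:305,140:270],(557,600),interpolation=cv2.INTER_CUBIC)
cv2.imwrite('pics/t9c.png',a[:,:,::-1])
E
```

```text
t 20.18 pos [455.1 338.2  55.6] rpy [-3.1379e+00 -3.0000e-03  2.8807e+00] open 0.209 F [-0.6 -1.1 -4.1]
wz 0.0007 shift [-0.0034  0.0011  0.0426]
```

View pics/t9c.png

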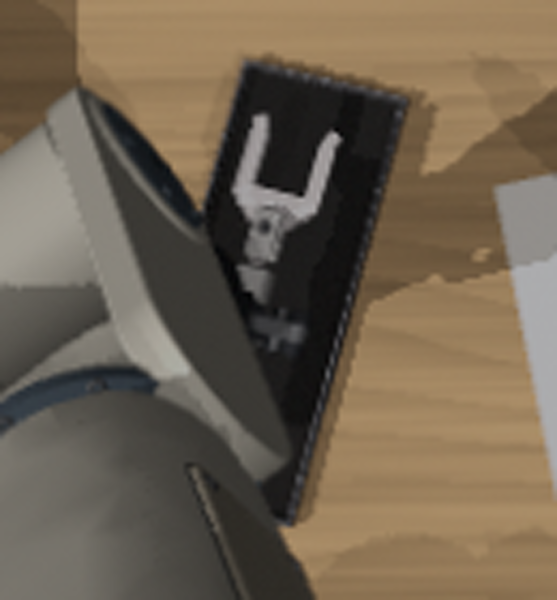

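The wrench is above the tray and parallel to it: its tips are at (260,120) and (335,140), inside the walls. I'll lower it gently.

move_arm(
  motion=[
    [0,0,0,0,0,0.012,0.01],
    [0,0,0,0,0,0.024,0.01],
    [0,0,0,0,0,0.034,0.01],
    [0,0,0,0,0,0.04,0.01],
    [0,0,0,0,0,0.044,0.01],
    [0,0,0,0,0,0.047,0.01],
    [0,0,0,0,0,0.047,0.01],
  ],
)

```text
clock: 21.1
eef_pos: [456.3, 338.6, 12.7]
tcp_rot: [-3.142, -0.0, 2.88]
contact_force: [0.7, -0.1, -5.3]
opening: 0.21
grasp_force: 70.0
```

move_arm(
  motion=[
    [0,0,0,0,0,0.0008,0.01],
    [0,0,0,0,0,0.0015,0.01],
    [0,0,0,0,0,0.0015,0.01],
  ],
)

```text
clock: 21.48
eef_pos: [456.4, 338.6, 11.3]
tcp_rot: [-3.142, 0.0, 2.88]
contact_force: [0.7, 0.8, -4.8]
opening: 0.21
grasp_force: 70.0
```

move_arm(
  motion=[
    [0,0,0,0,0,0.0008,0.01],
    [0,0,0,0,0,0.0015,0.01],
    [0,0,0,0,0,0.0015,0.01],
  ],
)

```text
clock: 21.85
eef_pos: [456.4, 338.6, 10.2]
tcp_rot: [3.142, 0.0, 2.88]
contact_force: [-3.2, -1.3, 4.2]
opening: 0.211
grasp_force: 71.0
```

Contact: the vertical force has gone from -4.8 to +4.2 N. Now I'll open the fingers and rise.

move_arm(
  motion=[
    [0,0,0,0,0,-0.0005,0.025],
    [0,0,0,0,0,-0.0005,0.035],
    [0,0,0,0,0,-0.0005,0.04],
    [0,0,0,0,0,-0.0005,0.04],
    [0,0,0,0,0,-0.01,0.04],
    [0,0,0,0,0,-0.04,0.04],
    [0,0,0,0,0,-0.09,0.04],
    [0,0,0,0,0,-0.14,0.04],
  ],
)

```text
clock: 22.85
eef_pos: [456.2, 338.4, 151.7]
tcp_rot: [-3.141, -0.0, 2.88]
contact_force: [0.5, -0.7, -0.9]
opening: 0.471
grasp_force: 0.0
```

move_arm(
  motion=[
    [0,0,0,0.03,0.03,-0.02,0.04],
    [0,0,0,0.06,0.06,-0.04,0.04],
    [0,0,0,0.09,0.1,-0.06,0.04],
    [0,0,0,0.1,0.14,-0.06,0.04],
    [0,0,0,0.1,0.18,-0.06,0.04],
    [0,0,0,0.1,0.18,-0.06,0.04],
  ],
)

```text
clock: 23.6
eef_pos: [406.4, 540.5, 210.2]
tcp_rot: [3.14, 0.0, 2.881]
contact_force: [0.6, -0.4, -0.1]
opening: 0.468
grasp_force: 0.0
```

Run:
```python
from h import *
print(sensors.sense()['eef_pos'],sensors.sense()['opening'])
p,d=snap('top','t10'); snap('scene','s10')
t=np.load('pics/top0.npz')
C=np.array([479,333.]);y=-.262;R=np.array([[np.cos(y),np.sin(y)],[-np.sin(y),np.cos(y)]])
v,u=np.mgrid[170:295,160:245];uv=np.c_[u.ravel(),v.ravel()];P=at_d('top',uv,d);l=(P[:,:2]-C)@R.T
g=p[v.ravel(),u.ravel()].astype(int).min(1)
m=(P[:,2]<40)&(abs(l[:,0])<130)&(abs(l[:,1])<50)
k=m&(g>110);print('bright x',l[k,0].min(),l[k,0].max(),'y',l[k,1].min(),l[k,1].max(),'z',P[k,2].mean())
h=m&(P[:,2]>14);print('high x',np.percentile(l[h,0],[1,99]),'y',np.percentile(l[h,1],[1,50,99]),'z',np.percentile(P[h,2],[50,99]))
for a in range(-110,120,20):
    q=m&(abs(l[:,0]-a)<10);o=q&(P[:,2]>11);print(a,'floor',np.median(P[q,2]).round(1),o.sum(),l[o,1].mean().round(1) if o.any() else'',np.percentile(P[o,2],80).round(1) if o.any() else '')
D=np.abs(p.astype(int)-t['p']).max(2)>40
for n,(a,b,c,e) in dict(bench_far=(240,85,420,160),unitbottle=(265,165,375,265),spanner=(405,175,435,235),driver=(457,190,483,252)).items(): print(n,D[b:e,a:c].sum())
```

```text
[406.41841277 540.51259239 210.19756227] 0.4677244954819444
bright x -102.53770177655386 102.79147519544394 y -28.031136391371938 23.72930114404982 z 19.459522379090874
high x [-106.21329299   99.3856757 ] y [-29.30097202  -2.82876209  24.612714  ] z [19.87642244 27.14939117]
-110 floor 3.9 24 -5.7 21.9
-90 floor 4.9 67 -4.5 23.6
-70 floor 4.8 68 -3.8 22.8
-50 floor 4.5 59 -3.1 23.6
-30 floor 4.4 54 -4.0 23.6
-10 floor 4.1 58 -2.5 21.9
10 floor 4.4 48 -1.9 23.0
30 floor 4.1 55 -2.3 24.0
50 floor 7.8 125 -3.1 19.4
70 floor 4.9 64 -1.8 18.2
90 floor 4.3 58 -3.4 18.6
110 floor 3.6 10 4.2 16.2
bench_far 42
unitbottle 1720
spanner 949
driver 174
```

Run:
```python
from h import *
t=np.load('pics/top0.npz');n=np.load('pics/t10.npz')
D=np.abs(t['d']-n['d'])>15
for k,(a,b,c,e) in dict(far=(240,85,420,160),bottle=(265,185,292,220),spool=(338,180,368,212),unit=(292,170,352,255),spanner=(405,175,435,235),driver=(457,190,483,252)).items(): print(k,'depth',D[b:e,a:c].sum())
f=lambda I:cv2.Canny(cv2.cvtColor(I,cv2.COLOR_RGB2GRAY),60,150)
for k,(a,b,c,e) in dict(spanner=(408,178,440,236),driver=(457,192,485,252),bottle=(268,192,288,215)).items():
    r=cv2.matchTemplate(cv2.cvtColor(n['p'],cv2.COLOR_RGB2GRAY)[b-12:e+12,a-12:c+12],cv2.cvtColor(t['p'],cv2.COLOR_RGB2GRAY)[b:e,a:c],cv2.TM_CCOEFF_NORMED);_,s,_,l=cv2.minMaxLoc(r);print(k,round(s,2),l[0]-12,l[1]-12)
```

```text
far depth 127
bottle depth 11
spool depth 8
unit depth 52
spanner depth 14
driver depth 17
spanner 0.16 5 -12
driver 0.94 0 0
bottle 0.89 0 0
```

Run:
```python
from h import *
for f in('top0','t3','t8','t10'):
    p=np.load('pics/%s.npz'%f)['p'].astype(int)[170:245,402:442]
    q=(p[...,0]-p[...,2])/(p.sum(2)+1.)
    m=((q<.06)&(np.arange(402,442)[None]>405)).astype(np.uint8)
    N,l,s,c=cv2.connectedComponentsWithStats(m)
    print(f,[(s[i,:5].tolist(),(c[i]+[402,170]).round(1).tolist()) for i in range(1,N) if s[i,4]>40], p[5].mean().round(),p[60].mean().round())
```

```text
top0 [([6, 12, 29, 52, 375], [421.5, 207.0]), ([35, 49, 5, 19, 56], [439.7, 230.0])] 129.0 76.0
t3 [([6, 12, 29, 52, 377], [421.5, 207.2])] 125.0 124.0
t8 [([6, 12, 29, 52, 374], [421.6, 206.9])] 131.0 87.0
t10 [([6, 12, 28, 52, 375], [421.3, 207.4])] 90.0 121.0
```

The spanner hasn't moved; only the shadows on it changed. Everything is in place, so I'm handing in.

```bash
python3 -c "
from rig import order; print(order.sign_off())"
```

```text
the job is handed in; nothing more can be done
None
```

I tightened the nut to its stop until the wrench broke over (about 0.07 rad by camera), laid the wrench flat in the tray, and handed in at about 24 s; the bystanders show no movement, and the sign-off gave no verdict.

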